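# Snap the filter basket into the portafilter with the tamper

## Robot

A 6-joint arm with a two-finger parallel gripper is mounted at the origin on a cart in front of the work surface, level with it; the furniture and walls round the work are solid. World frame = base frame: x ahead of the robot, y to its left, z up, the work surface at z = 0. Lengths are in m, angles in degrees, forces in N, time in s.
With the tool pointing down it reaches from about 0.35 to 0.775 m from the base axis. Payload 5.5 kg.
Tool frame: the origin (TCP) lies between the finger pads; the fingertips stand 8 mm ahead of it and the grasp point (between the pads) lies 11 mm behind it; z points along the fingers, y is the line along which they close (so a half turn about z gives the same grasp; the last joint's range is limited). The gripper opens to 85 mm and grips with 20 to 120 N. Pads are 22 mm wide; open, the fingers measure 114 mm over their backs; the gripper's body (76 mm by 85 mm) begins 54 mm behind the grasp point. The pads swing forward as they close: fully open they stand 13 mm farther back than shut.
Start: joints at [-77.957, 17.945, 2.641, 74.691, 0, 82.002], TCP at [0.197, -0.54, 0.239] pointing down, gripper open.
Joint ranges: [-158.12, 158.12], [-49.38, 96.58], [-58.88, 72.47], [-126.05, 133.96], [-84.25, 85.87], [-180, 180]. Speed limits (degrees/s): [147.25, 147.25, 180, 180, 180, 180].

## Interface

Orientations are given as [roll, pitch, yaw] about the fixed x, y, z axes, in that order (R = Rz(yaw) Ry(pitch) Rx(roll)).
In Python, from plant import env gives the robot as it stands. The module is installed in compiled form; this text tells all that it offers.
- The arm moves only by the tool step_arm, never from a script. Its argument "deltas" is a list that holds one entry, the list of rows, each a list of 5 numbers: the shift along the tool's x, y, z in mm, then the turn about the tool's z in rad, then the opening, from 0 (shut) to 1 (fully open). In form: [[[tx, ty, tz, twist, fingers], ...]]. A call has 1 to 12 rows; each row is the pose to reach, as a shift and turn from the pose commanded when the call began, along the tool's axes at that moment; what a row does not reach only later rows make up. A row lasts 1/12 s, in which the tool goes at most 41.7 mm and 7.16 degrees, less where a joint would pass 70% of its speed; a pose out of reach is approached as far as the arm can. A call with a gripper value outside its range is refused whole. The fingers move at their own pace and stop on an object; "squeeze" is the grip in N (left out, the last holds). Time passes only in rows, so rows that repeat a pose let the fingers close. It gives the time, the measured TCP pose, the force, the opening and the grip force at its end, in the units of the state.
- env.get_obs(): the state, without advancing time (a new reading comes with each control period).
- env.snapshot(name): name is "side" or "top"; returns a dict with "color" (400x640x3 uint8, red, green, blue), "fx", "fy", "cx", "cy" (pixels), "k1" (the pictures are not rectified: a ray, as slopes to the right and down, at radius r is drawn at 1 + k1 r^2 times it, then the intrinsics apply), "pose" (4x4, takes a point from camera to world coordinates). Camera axes: x right, y down, z forward; pixel columns grow to the right and rows downward; lengths in m; the calibration is good to about 2 mm. A picture is of the moment at which its call begins. There is no depth.
- env.hand_in(): hands the job in; it is judged then, once.
The state is a dict: "clock": time; "joint_positions": joint angles; "joint_vel": joint speeds; "joint_efforts": joint torques, N m; "tcp_pos": TCP position; "ee_rot": TCP orientation; "ft_force": force on the tool from outside, world axes, zero at the start; "wrist_torque": the same for the moment, N m; "finger_gap": finger opening in m; "grip_force": force on a finger pad.
Only numpy, scipy, OpenCV 4.12 (cv2) and the standard library are available. Lean on these libraries where they do the work, as an engineer would, in place of code of your own. Each camera call takes 0.05 s, during which the arm holds its last target. There are 200 camera calls.

## Task

The shallow filter basket lies loose in the ring of the portafilter. Pick up the tamper, press the basket straight down with it until it snaps fully home, and keep a firm push of about 20 N on it for about a second so that it beds on its rubber pad (14 N is too little, 30 N would dent it). Then stand the tamper upright on its coaster again and let go; leave the mug, the honey jar and the salt shaker alone and do not touch the basket with the gripper.

Things in the scene. Friction and masses are not known exactly. Their poses are not given: they have to be found in the camera images.
- portafilter: Coffee portafilter on a round black stand, fixed: steel ring, 60 mm inside, 74 mm outside, top 34 mm above the worktop; a black handle reaches out level to 148 mm from the axis along its own -x. Origin: on the ring's axis at the worktop, z up. Inside, 26 mm up, three sprung balls; below them, hidden, a rubber pad (about 15 N/mm) whose top is set anew each time, 10.5 to 16.5 mm up.
- basket_floor (a point): Centre of the perforated dish floor (upper face) of the loose aluminium filter basket: the face to press on, flat, 54 mm across, inside a rim 6 mm high and 60 mm across; the flange is 68 mm across. z is the basket's axis. Loose, it lies about 49.7 mm above the worktop; snapped home it stays somewhere between 36 and 42.5 mm, depending on the pad's height.
- tamper_centre (a point): Centre (half-way up) of the coffee tamper: total height 100 mm, steel foot 44 mm in diameter and 15 mm high, thin steel neck, dark wooden round handle 28 mm in diameter, straight from 42 to 88 mm above the underside. z is its axis, up. The underside is 50 mm below this point. It stands upright on its coaster at the start. Mass about 0.3 kg.
- tamper_foot (a point): Centre of the tamper's underside, the face that presses. z is the tamper's axis, up.
- coaster: The tamper's coaster, fixed: a cork disc with a steel rim, 93 mm across outside, 85 mm inside; cork top 4 mm and rim top 7 mm above the worktop. Origin: its centre at the worktop. z up.
- mug_drain: White mug standing upside down, 94 mm tall; origin at the centre of its underside on the worktop. Leave it alone.
- honey_jar: Honey jar, 64 mm across, 97 mm tall; origin at the centre of its underside. Leave it alone.
- salt_shaker: Grey salt shaker, 44 mm across, 90 mm tall; origin at the centre of its underside. Leave it alone.
- basket: The same basket, 0.1 kg; origin under its centre, 26 mm below basket_floor. Its rib must be pushed past the three balls: up to about 10 N over the first 4 mm; then it snaps down with a drop in force, and 3 to 9 mm farther, on the pad, the force climbs by about 15 N per mm.
- tamper: The same tamper; origin at the centre of its underside.
Things that resemble listed ones, but are neither listed nor needed, are in the scene too. Leave any blue look-alike of the tamper alone.

How it is judged (in metres and radians):
On the way, in this order (a step that is already met when the one before it is completed fails the run):
1. the tamper is lifted off its coaster (height (world z) of tamper_foot above 0.05 m), for 0.1 s.
2. the basket is snapped in and held under a push of more than 14 N by the tamper for 0.6 s (z of basket_floor in the frame of portafilter below 0.0435 m and contact force between tamper and basket above 14 N), for 0.6 s.
At the end, for the whole second after the job is handed in: The basket stays snapped in by itself: floor less than 43.5 mm above the worktop, level within 0.05 rad, on the ring's axis within 4 mm. The tamper stands upright (0.06 rad) inside the coaster's rim on the cork (within 24 mm of its centre), both at rest (z of basket_floor in the frame of portafilter below 0.0435 m and angle between basket_floor's own z axis and vertical below 0.05 rad and horizontal distance between basket_floor and portafilter below 0.004 m and horizontal distance between tamper_foot and coaster below 0.024 m and height (world z) of tamper_foot below 0.007 m and angle between tamper_centre's own z axis and vertical below 0.06 rad and linear speed of each of tamper, basket below 0.02 m/s); the robot touches nothing.
It fails at once if the tamper pushes on the basket with more than 30 N (contact force between tamper and basket above 30 N).
It fails at once if the gripper touches the basket (contact force between any of the fingers, the arm and basket above 0.5 N).
It fails at once if the mug is disturbed (distance of mug_drain from where it was at the start of the episode above 0.015 m or angle between mug_drain's own z axis and vertical above 0.2 rad).
It fails at once if the honey jar is disturbed (distance of honey_jar from where it was at the start of the episode above 0.015 m or angle between honey_jar's own z axis and vertical above 0.2 rad).
It fails at once if the salt shaker is disturbed (distance of salt_shaker from where it was at the start of the episode above 0.015 m or angle between salt_shaker's own z axis and vertical above 0.2 rad).
It also fails if it takes over 61 s, if anything falls off the work surface, if the arm or the gripper's body presses on something with over 40 N, if the wrist force passes 120 N, or if a joint passes its speed limit or range.

## Working session

There is one attempt and no reset: what is moved stays moved. The work goes in short steps, Python scripts to look and compute and a tool call to move; the robot and the scene stay as the last step left them, time stands still between calls to the robot, and variables do not carry over. Pictures are saved under pics/ and viewed, at most 10 in all, crops included, and the job is handed in when it is done.

Besides the shell and the picture viewer there is one more tool, called after "Call:" as name(argument=value, ...) on one line, values as JSON. step_arm: Moves the arm, as the interface text tells. Its arguments: {"type":"object","properties":{"deltas":{"type":"array","items":{"type":"array","items":{"type":"array","items":{"type":"number"}}}},"squeeze":{"type":"number"}},"required":["deltas"]}

```bash
mkdir -p pics
cat > h.py <<'E'
import numpy as np, cv2
from plant import env
def K(s): return np.array([[s['fx'],0,s['cx']],[0,s['fy'],s['cy']],[0,0,1.]]), np.array([s['k1'],0,0,0.])
def ray(s,u,v):
    k,d=K(s); p=cv2.undistortPoints(np.array([[[u,v]]],float),k,d)[0,0]
    P=np.array(s['pose']); return P[:3,3],P[:3,:3]@np.array([p[0],p[1],1])
def onz(s,u,v,z):
    o,r=ray(s,u,v); return o+r*(z-o[2])/r[2]
def proj(s,X):
    P=np.linalg.inv(np.array(s['pose'])); k,d=K(s)
    return cv2.projectPoints(np.atleast_2d(np.array(X,float)),cv2.Rodrigues(P[:3,:3])[0],P[:3,3],k,d)[0][:,0]
def save(n,im): cv2.imwrite('pics/'+n,im[:,:,::-1])
E
python3 - <<'E'
from h import *
import pickle
for n in('top','side'):
    s=env.snapshot(n); pickle.dump(s,open(n+'.pkl','wb')); save(n+'0.png',s['color']); print(n,s['fx'],s['k1'],np.round(s['pose'],3).tolist())
print(env.get_obs())
E
```

```text
top 427.6989189286179 -0.11645293899833958 [[-0.017, -0.993, 0.115, 0.434], [-1.0, 0.018, 0.002, 0.067], [-0.004, -0.115, -0.993, 0.946], [0.0, 0.0, 0.0, 1.0]]
side 473.0943846958642 -0.07056746175939693 [[-0.889, -0.194, 0.415, 0.103], [-0.458, 0.386, -0.801, 0.916], [-0.005, -0.902, -0.432, 0.528], [0.0, 0.0, 0.0, 1.0]]
{'clock': 0.1, 'joint_positions': array([-7.79554779e+01,  1.79886195e+01,  2.58597260e+00,  7.46909432e+01,
        8.84961127e-04,  8.20026770e+01]), 'joint_vel': array([ 0.0119875 , -0.07157056,  0.20806021, -0.04994371, -0.02017474,
        0.02613192]), 'joint_efforts': array([ 4.04399849e-03, -4.81723738e+01,  2.99245155e+01,  1.26876379e-02,
       -1.11487170e-04,  4.16926738e-06]), 'tcp_pos': array([ 0.19697333, -0.53975982,  0.23849475]), 'ee_rot': array([-1.79907443e+02, -1.38972357e-02,  2.00418331e+01]), 'ft_force': array([ 0.95093641, -0.22271582,  0.72538462]), 'wrist_torque': array([-0.02508156,  0.01823707, -0.03297536]), 'grip_force': 0.0, 'finger_gap': 0.0855420709102311}
```

View pics/top0.png

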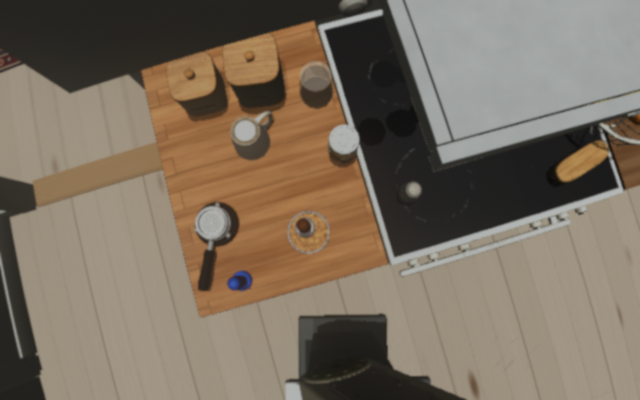

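View pics/side0.png

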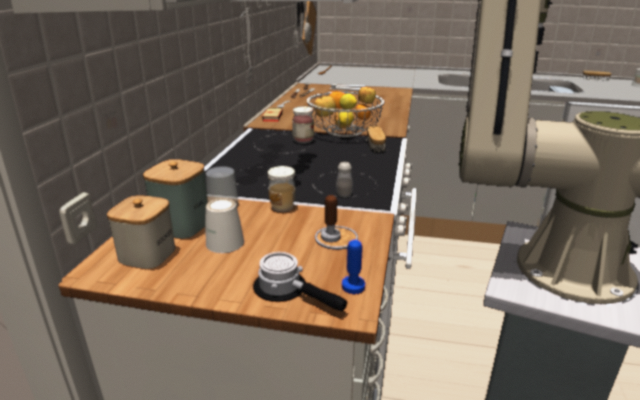

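Top view: the portafilter with its basket is at (212,222), handle toward (205,275). The tamper (dark handle) is at (305,226) on its coaster (308,232). What could be taken for the tamper: the blue look-alike at top (240,281) / side (354,265), and the salt shaker at top (412,190) / side (344,178). The dark-wood one on the coaster, side (331,212), fits the description. A close crop of both views will check this.

Run:
```python
from h import *
import pickle
t=pickle.load(open('top.pkl','rb'));s=pickle.load(open('side.pkl','rb'))
a=cv2.resize(t['color'][180:300,180:340],None,fx=5,fy=5,interpolation=cv2.INTER_CUBIC)[:, :]
b=cv2.resize(s['color'][180:310,240:380],None,fx=4,fy=4,interpolation=cv2.INTER_CUBIC)
save('c_top.png',a);save('c_side.png',b)
```

```text
(no output)
```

View pics/c_top.png

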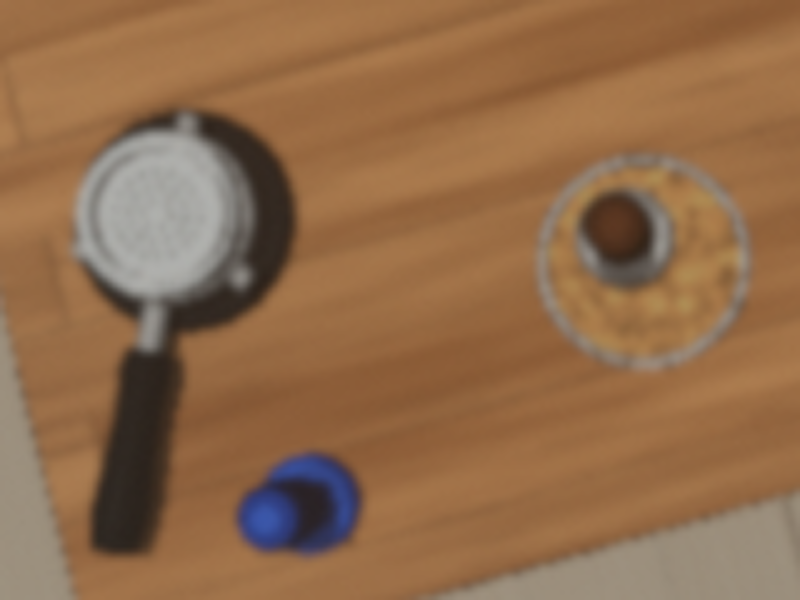

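View pics/c_side.png

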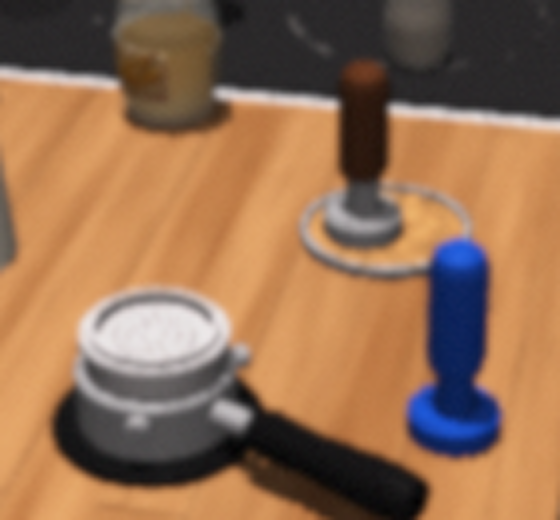

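The crops confirm it: brown handle cap at top ≈(303,225), foot on the cork, coaster rim centre ≈(308.4,232), basket floor centre ≈(211.6,222.4). The blue one stands apart. Now I'll measure.

```bash
cat > m.py <<'E'
from h import *
def tri(a,b):
    (o,r),(p,q)=a,b; l=np.linalg.lstsq(np.c_[r,-q],p-o,rcond=None)[0]
    x,y=o+r*l[0],p+q*l[1]; return (x+y)/2,np.linalg.norm(x-y)
def blob(s,lo,hi,box):
    u0,v0,u1,v1=box; hsv=cv2.cvtColor(s['color'],cv2.COLOR_RGB2HSV)[v0:v1,u0:u1]
    m=cv2.inRange(hsv,lo,hi); n,l,st,c=cv2.connectedComponentsWithStats(m)
    i=1+np.argmax(st[1:,4]); ys,xs=np.nonzero(l==i)
    return np.c_[xs+u0,ys+v0].astype(float)
E
python3 - <<'E'
from m import *
import pickle
t=pickle.load(open('top.pkl','rb'));s=pickle.load(open('side.pkl','rb'))
br=((0,60,0),(20,255,100)); br2=((160,60,0),(180,255,100))
a=blob(t,*br,(290,212,318,242)); b=blob(s,*br,(318,190,346,230))
for n,p in(('top',a),('side',b)): print(n,len(p),p.mean(0),p.min(0),p.max(0))
ct=a.mean(0)
print('handle top @.09',onz(t,*ct,.09),'@.1',onz(t,*ct,.1))
print('handle mid tri',tri(ray(t,*ct),ray(s,*b.mean(0))))
print('coaster top',onz(t,308.4,232,.006))
# coaster side ellipse centre: crop (387,228)/4
cs=(240+387.5/4-.5,180+229/4-.5);print('coaster side',onz(s,*cs,.006))
print('basket top',onz(t,211.6,222.4,.05))
bs=(240+155/4-.5,180+333/4-.5); print('basket side rim', onz(s,*bs,.0545))
bl=blob(t,(105,120,40),(130,255,255),(220,265,260,300));print('blue',bl.mean(0),onz(t,242.5,280.5,.01))
for n,uv in(('mug',(246,131)),('salt',(413,189)),('jar',(343,138)),('glass',(315,75)),('canister',(250,58))): print(n,onz(t,*uv,.09))
# verify by projection: foot circle & coaster
print(onz(t,445,160,.6),onz(t,445,160,.4))
E
```

```text
top 155 [303.12903226 225.29032258] [296. 218.] [309. 232.]
side 347 [330.43227666 209.78674352] [324. 194.] [337. 226.]
handle top @.09 [0.48510196 0.10804513 0.09      ] @.1 [0.48450631 0.10756399 0.1       ]
handle mid tri (array([0.48629568, 0.1089671 , 0.07184672]), np.float64(0.00024426441457421795))
coaster top [0.47516367 0.10069582 0.006     ]
coaster side [0.47426564 0.10313554 0.006     ]
basket top [0.49659783 0.30388006 0.05      ]
basket side rim [0.49401861 0.31005925 0.0545    ]
blue [233.5        283.06521739] [0.37166776 0.24555836 0.01      ]
mug [0.68199037 0.22418226 0.09      ]
salt [ 0.55466227 -0.11573504  0.09      ]
jar [0.66294883 0.02404399 0.09      ]
glass [0.80105704 0.07961255 0.09      ]
canister [0.84336378 0.21784903 0.09      ]
[ 0.50674774 -0.03493578  0.6       ] [ 0.54874536 -0.09380703  0.4       ]
```

Run:
```python
from m import *
import pickle
t=pickle.load(open('top.pkl','rb'));s=pickle.load(open('side.pkl','rb'))
T=(180+160.5/5-.5,180+214.5/5-.5);S=(240+155/4-.5,180+331/4-.5)
print(tri(ray(t,*T),ray(s,*S)))
th=np.linspace(0,2*np.pi,60,endpoint=False)
def circ(c,r,z): return np.c_[c[0]+r*np.cos(th),c[1]+r*np.sin(th),np.full(60,z)]
out=[]
for c in((.4965,.304),(.4955,.3065),(.494,.310)):
  row=[]
  for im,(u0,v0,u1,v1),f in((t,(185,195,240,255),8),(s,(250,245,310,305),8)):
    a=cv2.resize(im['color'][v0:v1,u0:u1],None,fx=f,fy=f,interpolation=cv2.INTER_CUBIC).copy()
    for r,z,col in((.034,.0557,(255,0,0)),(.027,.0497,(0,255,0)),(.037,.034,(0,0,255))):
      for p in proj(im,circ(c,r,z)): cv2.circle(a,tuple(int(round(q)) for q in ((p-[u0,v0]+.5)*f)),1,col,-1)
    row.append(cv2.resize(a,(395,395)))
  out.append(np.vstack(row))
save('fit.png',cv2.resize(np.hstack(out),(800,533)))
```

```text
(array([0.49713105, 0.30395208, 0.05093961]), np.float64(0.0013362381066822746))
```

View pics/fit.png

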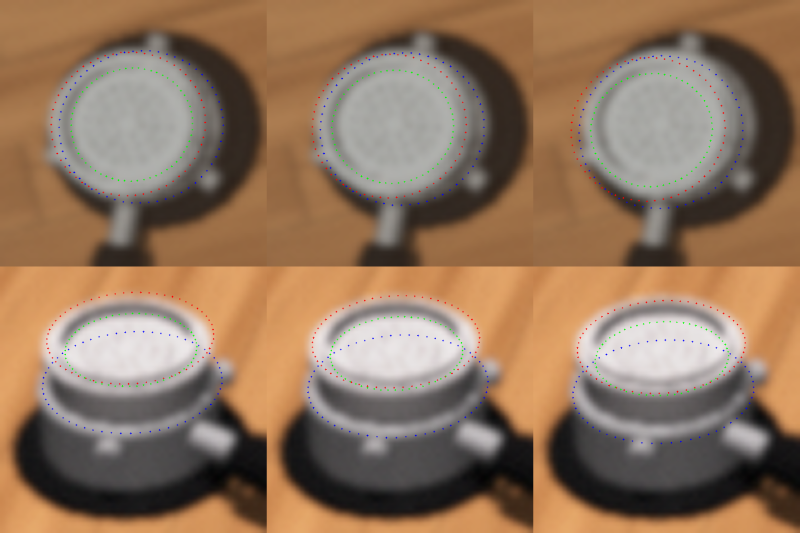

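Column 1, centre (0.4965, 0.304), fits both views: green is the floor edge and red the flange. The tamper axis is at about (0.485, 0.1085). I'll move along a straight line at height 0.24 and turn the wrist to yaw 90°.

Call:
step_arm(deltas=[[[20,-21,0,-0.11,1],[45,-47,0,-0.22,1],[72,-75,0,-0.33,1],[100,-104,0,-0.44,1],[128,-133,0,-0.55,1],[156,-162,0,-0.66,1],[184,-191,0,-0.77,1],[212,-220,0,-0.88,1],[240,-249,0,-0.99,1],[268,-278,0,-1.1,1],[296,-307,0,-1.21,1],[320,-332,0,-1.221,1]]])

```text
clock: 1.1
tcp_pos: [0.384, -0.1162, 0.2392]
ee_rot: [180.0, -0.0, 90.3]
ft_force: [-0.6, -0.9, 0.2]
finger_gap: 0.0855
grip_force: 0.0
```

Call:
step_arm(deltas=[[[30,13,0,0,1],[65,29,0,0,1],[100,45,0,0,1],[135,60,0,0,1],[170,76,0,0,1],[200,90,10,0,1],[218,98,30,0,1],[226,101,60,0,1],[227,101,85,0,1],[227,101,95,0,1],[227,101,95,0,1],[227,101,95,0,1]]])

```text
clock: 2.1
tcp_pos: [0.4845, 0.108, 0.1444]
ee_rot: [-179.9, 0.0, 90.0]
ft_force: [0.3, -0.6, 0.8]
finger_gap: 0.0852
grip_force: 0.0
```

Run:
```python
from h import *
s=env.snapshot('side');o=env.get_obs();print(o['tcp_pos'],o['ee_rot'],o['ft_force'])
t=env.snapshot('top')
a=cv2.resize(s['color'][110:250,240:420],(540,420));b=cv2.resize(t['color'][190:260,280:320],(240,420))
save('near.png',np.hstack([a,b]))
```

```text
[0.48544799 0.10797059 0.14535369] [1.79936367e+02 3.74422505e-03 8.99603798e+01] [1.08167903 0.02239394 0.27065565]
```

View pics/near.png

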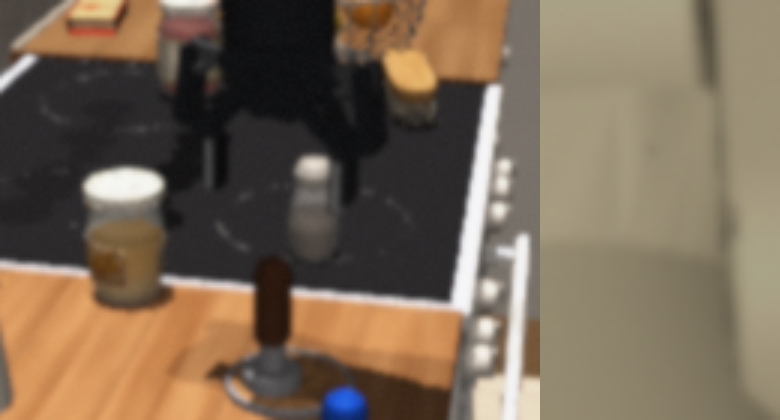

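The fingers, at crop (213,160) and (345,180), straddle the handle at (272,260) centrally. Going down 79 mm.

Call:
step_arm(deltas=[[[0,0,20,0,1],[0,0,45,0,1],[0,0,65,0,1],[0,0,76,0,1],[0,0,79,0,1],[0,0,79,0,1],[0,0,79,0,0],[0,0,79,0,0],[0,0,79,0,0],[0,0,79,0,0],[0,0,79,0,0],[0,0,79,0,0]]], squeeze=60)

```text
clock: 3.2
tcp_pos: [0.4857, 0.1084, 0.0661]
ee_rot: [179.9, 0.0, 90.0]
ft_force: [2.0, 0.7, 3.7]
finger_gap: 0.0264
grip_force: 58.9
```

Call:
step_arm(deltas=[[[0,0,0,0,0],[0,0,0,0,0],[0,0,-5,0,0],[0,0,-20,0,0],[0,0,-40,0,0],[0,0,-60,0,0],[0,0,-75,0,0],[0,0,-80,0,0],[0,0,-80,0,0],[0,0,-80,0,0]]], squeeze=90)

```text
clock: 4.03
tcp_pos: [0.4843, 0.1083, 0.1445]
ee_rot: [-179.9, 0.0, 90.0]
ft_force: [-0.6, -0.0, -3.7]
finger_gap: 0.0262
grip_force: 88.9
```

Run:
```python
from h import *
s=env.snapshot('side');o=env.get_obs();print(o['tcp_pos'],o['ee_rot'],o['ft_force'],o['finger_gap'])
c=proj(s,[[.485,.108,.1]])[0].astype(int);print(c)
save('lift.png',cv2.resize(s['color'][c[1]-60:c[1]+60,c[0]-70:c[0]+70],None,fx=5,fy=5,interpolation=cv2.INTER_CUBIC))
import pickle;pickle.dump(s,open('lift.pkl','wb'))
# expected drawing of axis foot, top
print(proj(s,[[.4855,.108,.084],[.4855,.108,.099]])-c+[70,60])
```

```text
[0.483954   0.10829422 0.14404692] [-1.79877164e+02  1.11960123e-02  9.00015278e+01] [-0.29644356 -0.87895037 -2.84547692] 0.02577154951036137
[331 197]
[[70.0757756  67.54670513]
 [70.13785281 61.13155721]]
```

View pics/lift.png

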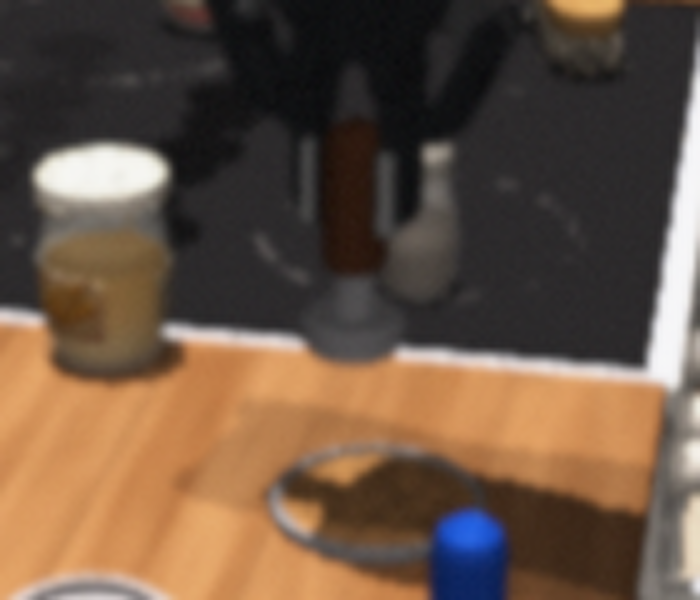

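Lifted and upright: foot at crop (353,330), where the projection expects it. Carrying it over the basket.

Call:
step_arm(deltas=[[[8,0,0,0,0],[25,1,0,0,0],[50,3,0,0,0],[75,4,0,0,0],[100,6,0,0,0],[125,7,0,0,0],[150,9,0,0,0],[172,10,0,0,0],[187,11,0,0,0],[194,11.5,0,0,0],[195.5,11.5,0,0,0],[195.5,11.5,0,0,0]]])

```text
clock: 5.08
tcp_pos: [0.496, 0.3036, 0.1446]
ee_rot: [-179.9, 0.1, 90.0]
ft_force: [-0.3, -0.1, -3.1]
finger_gap: 0.0262
grip_force: 88.9
```

Run:
```python
from h import *
s=env.snapshot('side')
fs=[]
for i in range(8):
    t=env.snapshot('top');fs.append(env.get_obs()['ft_force'])
o=env.get_obs();print(o['tcp_pos'],o['ee_rot'],np.mean(fs,0),np.std(fs,0),o['finger_gap'])
save('over.png',cv2.resize(s['color'][200:310,230:370],None,fx=5,fy=5,interpolation=cv2.INTER_CUBIC))
print(proj(s,[[.4965,.304,.084],[.4965,.304,.0497]])*5-[1150,1000])
```

```text
[0.49654705 0.30334521 0.1454143 ] [1.79988687e+02 2.99539254e-03 8.99522101e+01] [ 0.15191531 -0.02314223 -2.73049591] [0.61430802 0.34068217 0.47148803] 0.026187012688605595
[[240.76930609 234.29766055]
 [244.61785162 314.89845043]]
```

View pics/over.png

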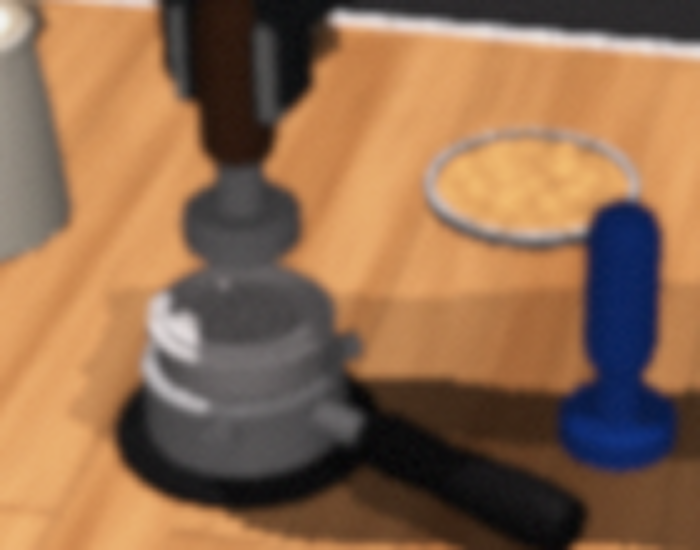

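Foot centre (243,234) is over the basket axis (241). Force baseline is Fz ≈ -2.7 N. Lowering gently.

Call:
step_arm(deltas=[[[0,0,4,0,0],[0,0,10,0,0],[0,0,16,0,0],[0,0,22,0,0],[0,0,26,0,0],[0,0,29,0,0],[0,0,31,0,0],[0,0,32,0,0],[0,0,33,0,0],[0,0,34,0,0],[0,0,34.5,0,0],[0,0,35,0,0]]], squeeze=110)

```text
clock: 6.53
tcp_pos: [0.4967, 0.304, 0.1107]
ee_rot: [180.0, -0.0, 90.0]
ft_force: [-1.0, 0.7, 0.5]
finger_gap: 0.0257
grip_force: 108.3
```

Call:
step_arm(deltas=[[[0,0,0.3,0,0],[0,0,0.6,0,0],[0,0,0.9,0,0],[0,0,1.2,0,0],[0,0,1.5,0,0],[0,0,1.8,0,0],[0,0,2.1,0,0],[0,0,2.4,0,0],[0,0,2.7,0,0],[0,0,3.0,0,0],[0,0,3.0,0,0]]])

```text
clock: 7.45
tcp_pos: [0.4973, 0.3042, 0.1086]
ee_rot: [179.9, -0.1, 90.0]
ft_force: [-0.7, -0.7, 5.1]
finger_gap: 0.0257
grip_force: 109.1
```

Call:
step_arm(deltas=[[[0,0,0.3,0,0],[0,0,0.6,0,0],[0,0,0.9,0,0],[0,0,1.2,0,0],[0,0,1.5,0,0],[0,0,1.8,0,0],[0,0,2.1,0,0],[0,0,2.4,0,0],[0,0,2.7,0,0],[0,0,3.0,0,0],[0,0,3.0,0,0]]])

```text
clock: 8.37
tcp_pos: [0.4964, 0.3038, 0.1041]
ee_rot: [-180.0, 0.0, 90.0]
ft_force: [-0.4, -0.7, -3.0]
finger_gap: 0.0256
grip_force: 108.3
```

Snapped: the force fell back to baseline. Now seeking the pad in 1 mm calls.

Call:
step_arm(deltas=[[[0,0,0.3,0,0],[0,0,0.6,0,0],[0,0,0.9,0,0],[0,0,1.0,0,0]]])

```text
clock: 8.7
tcp_pos: [0.4964, 0.3038, 0.1032]
ee_rot: [-180.0, 0.0, 90.0]
ft_force: [0.1, 0.7, -3.9]
finger_gap: 0.0255
grip_force: 108.3
```

Call:
step_arm(deltas=[[[0,0,0.2,0,0],[0,0,0.4,0,0],[0,0,0.6,0,0],[0,0,0.6,0,0]]])

```text
clock: 9.03
tcp_pos: [0.4964, 0.3038, 0.1026]
ee_rot: [180.0, 0.0, 90.0]
ft_force: [-0.2, -0.2, -4.1]
finger_gap: 0.0258
grip_force: 108.3
```

Call:
step_arm(deltas=[[[0,0,0.3,0,0],[0,0,0.6,0,0],[0,0,0.9,0,0],[0,0,1.0,0,0]]])

```text
clock: 9.37
tcp_pos: [0.4964, 0.3038, 0.1016]
ee_rot: [-180.0, 0.0, 90.0]
ft_force: [-0.0, -0.4, -2.7]
finger_gap: 0.0258
grip_force: 108.3
```

Call:
step_arm(deltas=[[[0,0,0.3,0,0],[0,0,0.6,0,0],[0,0,0.9,0,0],[0,0,1.0,0,0]]])

```text
clock: 9.7
tcp_pos: [0.4964, 0.3038, 0.1006]
ee_rot: [-180.0, 0.0, 90.0]
ft_force: [0.2, 0.3, -3.5]
finger_gap: 0.0253
grip_force: 108.3
```

Call:
step_arm(deltas=[[[0,0,0.3,0,0],[0,0,0.6,0,0],[0,0,0.9,0,0],[0,0,1.0,0,0]]])

```text
clock: 10.03
tcp_pos: [0.4964, 0.3038, 0.0997]
ee_rot: [-180.0, 0.0, 90.0]
ft_force: [-0.8, 0.2, -2.2]
finger_gap: 0.0255
grip_force: 108.3
```

Call:
step_arm(deltas=[[[0,0,0.3,0,0],[0,0,0.6,0,0],[0,0,0.9,0,0],[0,0,0.9,0,0]]])

```text
clock: 10.37
tcp_pos: [0.4964, 0.3039, 0.0992]
ee_rot: [180.0, -0.0, 90.0]
ft_force: [-1.6, -0.2, 2.1]
finger_gap: 0.0253
grip_force: 108.6
```

Call:
step_arm(deltas=[[[0,0,0.2,0,0],[0,0,0.4,0,0],[0,0,0.6,0,0],[0,0,0.6,0,0],[0,0,0.6,0,0]]])

```text
clock: 10.78
tcp_pos: [0.4964, 0.3039, 0.0988]
ee_rot: [180.0, -0.0, 90.0]
ft_force: [-2.9, -0.9, 5.0]
finger_gap: 0.0261
grip_force: 109.0
```

Call:
step_arm(deltas=[[[0,0,0.3,0,0],[0,0,0.6,0,0],[0,0,0.9,0,0],[0,0,1.2,0,0],[0,0,1.2,0,0],[0,0,1.2,0,0]]])

```text
clock: 11.28
tcp_pos: [0.4965, 0.304, 0.0983]
ee_rot: [179.9, -0.0, 90.0]
ft_force: [-4.3, -1.1, 9.4]
finger_gap: 0.0256
grip_force: 109.6
```

Call:
step_arm(deltas=[[[0,0,0.4,0,0],[0,0,0.8,0,0],[0,0,1.2,0,0],[0,0,1.5,0,0],[0,0,1.7,0,0],[0,0,1.7,0,0]]])

```text
clock: 11.78
tcp_pos: [0.4966, 0.3042, 0.0977]
ee_rot: [179.9, -0.1, 90.0]
ft_force: [-4.8, -1.6, 16.4]
finger_gap: 0.0254
grip_force: 110.3
```

Call:
step_arm(deltas=[[[0,0,0.2,0,0],[0,0,0.2,0,0],[0,0,0.2,0,0],[0,0,0.2,0,0],[0,0,0.2,0,0],[0,0,0.2,0,0],[0,0,0.2,0,0],[0,0,0.2,0,0],[0,0,0.2,0,0],[0,0,0.2,0,0],[0,0,0.2,0,0],[0,0,0.2,0,0]]])

```text
clock: 12.78
tcp_pos: [0.4967, 0.3042, 0.0976]
ee_rot: [179.9, -0.1, 90.0]
ft_force: [-5.5, -1.8, 16.9]
finger_gap: 0.0257
grip_force: 110.4
```

Call:
step_arm(deltas=[[[0,0,0,0,0],[0,0,0,0,0],[0,0,0,0,0],[0,0,0,0,0]]])

```text
clock: 13.12
tcp_pos: [0.4966, 0.3041, 0.0976]
ee_rot: [179.9, -0.1, 90.0]
ft_force: [-6.4, -2.7, 17.9]
finger_gap: 0.0256
grip_force: 110.4
```

Held about 20 N for over 1 s. Retreating straight up.

Call:
step_arm(deltas=[[[0,0,-1,0,0],[0,0,-2,0,0],[0,0,-3,0,0],[0,0,-5,0,0],[0,0,-9,0,0],[0,0,-16,0,0],[0,0,-26,0,0],[0,0,-36,0,0],[0,0,-46,0,0],[0,0,-50,0,0],[0,0,-50,0,0],[0,0,-50,0,0]]])

```text
clock: 14.12
tcp_pos: [0.4967, 0.304, 0.1455]
ee_rot: [179.9, -0.0, 90.0]
ft_force: [0.1, -0.1, -3.3]
finger_gap: 0.0253
grip_force: 108.3
```

Run:
```python
from h import *
s=env.snapshot('side');o=env.get_obs();print(o['tcp_pos'],o['ee_rot'],o['ft_force'],o['finger_gap'])
save('after.png',cv2.resize(s['color'][200:310,230:370],None,fx=5,fy=5,interpolation=cv2.INTER_CUBIC))
```

```text
[0.49631793 0.30379896 0.14496406] [-1.79997430e+02  5.68117625e-03  9.00024580e+01] [ 0.16678705 -0.4167454  -2.88543315] 0.025751630380746234
```

View pics/after.png

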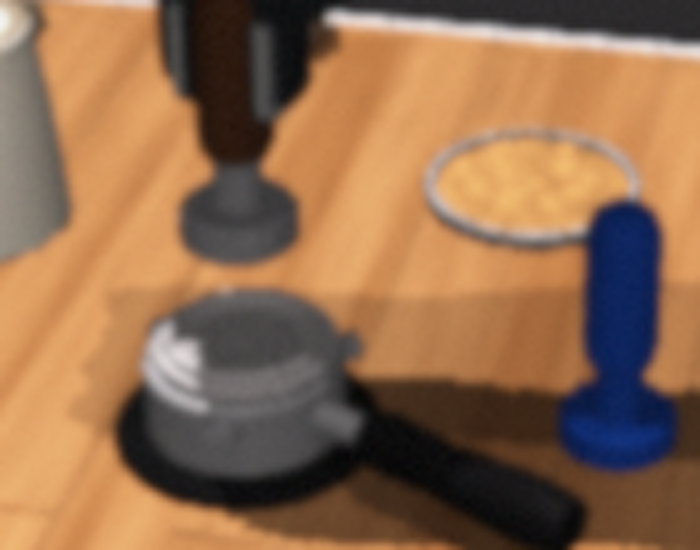

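The basket is down in the ring and level, with its flange just above the ring at (240,340). The tamper hangs upright at (239,225). Carrying it back to the coaster centre.

Call:
step_arm(deltas=[[[-8,-1,0,0,0],[-25,-3,0,0,0],[-50,-6,0,0,0],[-75,-8,0,0,0],[-100,-11,0,0,0],[-125,-14,0,0,0],[-150,-17,0,0,0],[-175,-19,0,0,0],[-193,-21,0,0,0],[-202,-21.5,0,0,0],[-202.5,-21.5,0,0,0],[-202.5,-21.5,0,0,0]]])

```text
clock: 15.17
tcp_pos: [0.4748, 0.1012, 0.1449]
ee_rot: [-180.0, -0.0, 89.9]
ft_force: [0.5, 0.2, -3.2]
finger_gap: 0.0257
grip_force: 108.3
```

Call:
step_arm(deltas=[[[0,0,10,0,0],[0,0,25,0,0],[0,0,42,0,0],[0,0,57,0,0],[0,0,68,0,0],[0,0,73,0,0],[0,0,76,0,0],[0,0,77,0,0],[0,0,77.5,0,0],[0,0,78,0,0],[0,0,78,0,0],[0,0,78,0,0]]])

```text
clock: 16.17
tcp_pos: [0.4753, 0.1013, 0.0676]
ee_rot: [179.9, 0.0, 90.0]
ft_force: [-0.4, -0.4, -3.4]
finger_gap: 0.026
grip_force: 108.3
```

Call:
step_arm(deltas=[[[0,0,0.4,0,0],[0,0,0.8,0,0],[0,0,1.2,0,0],[0,0,1.5,0,0],[0,0,1.5,0,0]]])

```text
clock: 16.58
tcp_pos: [0.4752, 0.1013, 0.0662]
ee_rot: [180.0, 0.0, 90.0]
ft_force: [-0.6, -0.2, 5.0]
finger_gap: 0.0256
grip_force: 109.4
```

Standing on the cork (contact about 8 N). Relieving it slightly, then opening.

Call:
step_arm(deltas=[[[0,0,-0.5,0,0],[0,0,-0.5,0,0],[0,0,-0.5,0,0.45],[0,0,-0.5,0,0.6],[0,0,-0.5,0,0.8],[0,0,-0.5,0,1],[0,0,-0.5,0,1],[0,0,-0.5,0,1],[0,0,-0.5,0,1],[0,0,-0.5,0,1]]], squeeze=30)

```text
clock: 17.42
tcp_pos: [0.4748, 0.1013, 0.066]
ee_rot: [-180.0, 0.0, 90.0]
ft_force: [-0.3, 0.4, -0.4]
finger_gap: 0.0853
grip_force: 0.0
```

Call:
step_arm(deltas=[[[0,0,-5,0,1],[0,0,-15,0,1],[0,0,-30,0,1],[0,0,-50,0,1],[0,0,-75,0,1],[0,0,-105,0,1],[0,0,-135,0,1],[0,0,-160,0,1],[0,0,-170,0,1],[0,0,-170,0,1]]])

```text
clock: 18.25
tcp_pos: [0.4766, 0.1014, 0.2394]
ee_rot: [179.6, -0.0, 90.0]
ft_force: [-0.0, -0.3, -0.7]
finger_gap: 0.0856
grip_force: 0.0
```

Run:
```python
from h import *
s=env.snapshot('side');o=env.get_obs();print(o['clock'],o['tcp_pos'],o['ft_force'],o['finger_gap'])
save('end.png',cv2.resize(s['color'][160:310,230:400],None,fx=4,fy=4,interpolation=cv2.INTER_CUBIC))
```

```text
18.3 [0.47564623 0.10136969 0.23722675] [ 0.80598066 -0.85528091 -0.54113317] 0.08489650183978781
```

View pics/end.png

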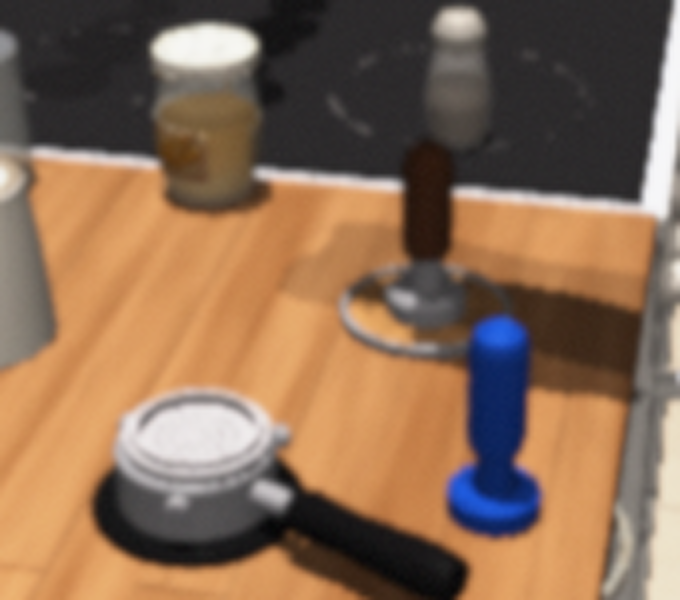

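The tamper stands upright in the middle of the coaster (427,300), the basket is seated level (195,440), and everything else is undisturbed. Handing in.

```bash
python3 -c "
from plant import env
print(env.hand_in())"
```

```text
the job is handed in; nothing more can be done
None
```

I handed the job in at about 18 s, with no verdict returned: the basket snapped home and took about 20 N for over a second, and the tamper is upright on its coaster with the mug, honey jar and salt shaker left alone.

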